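# Lock a fresh filter cartridge into the desk fume extractor

### The job

Fit the fresh green filter cartridge to the grey marker-fume extractor: lower it into the round bayonet socket on top, gently feel for the angle at which its two lugs drop into the slots, then push it down against the spring and twist it about a quarter turn clockwise (seen from above) to its stop, and let go so that it springs up into its lock. Never force it or jam the extractor, and leave the spent grey cartridge, the mug, the ink jar and the tape roll where they are.

Things in the scene. Friction and masses are not known exactly. Their poses are not given: they have to be found in the camera images.
- fresh_mid (a point): Centre of the fresh cartridge, 45 mm above its underside. It stands upright and loose on the desk, 90 mm tall, 0.15 to 0.3 kg. White round neck 54 mm across, 40 mm tall, bottom edge bevelled; on it a green disc 66 mm across (40 to 52 mm above the underside) with a green fin on top. x runs along the fin, z up its axis; a half turn makes no difference.
- fresh_fin (a point): Centre of the fresh cartridge's green grip fin, 71 mm above the underside: an upright plate on top, 56 mm long (along x), 16 mm thick (along y), 38 mm tall. The place to grip it from above.
- fresh_lug (a point): Centre of the +x lug of the two green lugs that stand out from the fresh cartridge's neck at +x and -x, in line with the fin: each 12 mm wide, reaching 40 mm from the axis, 22 to 28 mm above the underside, seen just outside the disc from above.
- fresh: The fresh cartridge again: origin at the centre of its underside, x along fin and lugs, z up.
- spent_mid (a point): The spent cartridge's centre, 45 mm above its underside: the same shape, with grey disc, fin and lugs; it stands loose on the desk and is to stay there.
- extractor: Fume extractor: fixed grey box 180 x 180 x 90 mm, origin under its centre, x away from its front grille, z up. On top a collar 104 mm across, 18 mm high: white rim, black lip with a 60 mm round hole and two opposite entry slots. The slots lie near +x and -x of the box, but the collar sits turned up to 28 degrees either way; this angle is not reported, find it by feel.
- socket (a point): Centre of the hole at the collar's top face, 108 mm above the desk; axes as the box. Lugs resting on the lip: cartridge underside 22 mm below this point. Lugs over the slots (9 degrees of play either way): it goes down further, to 39 mm below at most. Lip, bottom and stop are rigid; keep any push under 25 N, for over 55 N between cartridge and extractor (1.5 N m against the stop) breaks it.
- shaft (a point): Centre, on the socket's axis, of the orange spring plate's top when free, 27 mm below the collar's top. The cartridge's underside meets it there; it pushes up with 4.5 N, rising to 10 N at its hard bottom 12 mm lower. An unlocked cartridge is lifted back to here.
- spring_plate (a joint): How far the spring plate is pressed down, m: 0 free, 0.012 hard bottom. Above 0.009 the lugs clear the lip and the cartridge turns clockwise (from above) 85 degrees from mid-slot to a rigid stop; anticlockwise is blocked. In the last 6 degrees, when pressing ends, the lugs spring up into 4 mm notches: locked at 0.005. Stopped earlier, it stays at about 0.009, not locked.
- brush_mug: Blue ceramic mug, 76 mm across, 95 mm tall, origin under its centre; to be left alone.
- ink_bottle: Amber ink jar with black cap, 48 mm across, 85 mm tall, origin under its centre; to be left alone.
- tape_roll: Yellow tape roll lying flat, 90 mm across, 22 mm high; to be left alone.
Mind the look-alikes: they are no part of the job. Leave any yellow look-alike of the fresh alone.

How it is judged:
By the outcome, as a careful person would: the job done as asked, in the order asked, and still so for the second after the job is handed in, with the robot touching nothing.
It also fails if it takes over 72 s, if anything falls off the work surface, if the arm or the gripper's body presses on something with over 40 N, if the wrist force passes 120 N, or if a joint passes its speed limit or range.

### The arm

A 6-joint arm with a two-finger parallel gripper is mounted at the origin on the work surface. World frame = base frame: x ahead of the robot, y to its left, z up, the work surface at z = 0. Lengths are in m, angles in rad, forces in N, time in s.
With the tool pointing down it reaches from about 0.225 to 0.875 m from the base axis. Payload 3.4 kg.
Tool frame: the origin (TCP) lies between the finger pads; the fingertips stand 8 mm ahead of it and the grasp point (between the pads) lies 11 mm behind it; z points along the fingers, y is the line along which they close (so a half turn about z gives the same grasp; the last joint's range is limited). The gripper opens to 85 mm and grips with 20 to 120 N. Pads are 22 mm wide; open, the fingers measure 114 mm over their backs; the gripper's body (76 mm by 85 mm) begins 54 mm behind the grasp point. The pads swing forward as they close: fully open they stand 13 mm farther back than shut.
Start: joints at [-1.437, 0.276, 1.505, -0, 1.361, -0.121], TCP at [0.145, -0.556, 0.239] pointing down, gripper open.
Joint ranges: [-2.89, 2.89], [-0.75, 2.08], [0.22, 2.7], [-1.18, 4.32], [0.11, 2.71], [-2.7, 2.7]. Speed limits (rad/s): [2.57, 2.57, 3.14, 3.14, 3.14, 3.14].

### API

Orientations are given as a unit quaternion [w, x, y, z].
In Python, from rig import manip, optics, finder gives the robot as it stands.
- The arm moves only by the tool servo_tool, never from a script. Its argument "increments" is a list of rows, each a list of 7 numbers: the shift along the tool's x, y, z in cm, then the turn, a rotation vector about the tool's x, y, z in degrees, then the closure, from -1 (fully open) to 1 (shut). In form: [[x, y, z, rx, ry, rz, gripper], ...]. A call has exactly 5 rows; each row shifts and turns the commanded pose from where the row before left it, along the tool's axes as they then stand; what a row does not reach is not made up. A row lasts 1/10 s, in which the tool goes at most 50 mm and 8.59 degrees, less where a joint would pass 70% of its speed; a pose out of reach is approached as far as the arm can. A call is refused whole if a number of a shift passes 5 or a number of a turn 8.59, either way. A call with a gripper value outside its range is refused whole. The fingers move at their own pace and stop on an object; "squeeze" is the grip in N (left out, the last holds). Time passes only in rows, so rows that do not move let the fingers close, or fill a call up. It gives the time, the measured TCP pose, the force, the opening and the grip force at its end, in the units of the state.
- manip.get_state(): the state, without advancing time (a new reading comes with each control period).
- optics.get_image(name): name is "scene" or "side" or "wrist"; returns the picture (384x512x3 uint8, red, green, blue); there is no depth.
- optics.get_calibration(name): a dict with "fov_y" (degrees; the focal length in pixels is half the picture's height over the tangent of half this angle, whatever the lens; pixels are square), "cx", "cy" (the principal point, pixels), "world_to_cam" (4x4, takes a point from world to camera coordinates). Camera axes: x right, y down, z forward; pixel columns grow to the right and rows downward; lengths in m; the calibration is good to about 2 mm. A picture is of the moment at which its call begins: read the wrist's pose just before it. get_calibration takes no time and is no camera call; for the wrist camera it gives the pose at the moment of the call.
- manip.sign_off(): hands the job in; it is judged then, once.
Trained networks look in the newest picture that a camera, given by its name, has taken for a name from the list of things; names that differ only in an ending like _2 or _b are one class to them, and where a whole thing is asked for, a point or a joint stands for the part that bears it (a point fixed in the world has none). Each returns a list of dicts, best first, with "p" (0 to 1); they miss things now and then, are a little off and sometimes report something else, mostly with a low value. They report only what shows in the picture. A call takes as long as a camera call. They do not tell look-alikes from the thing itself.
- finder.silhouettes(label, camera): "region" (384x512 bool, what is visible of it) and "box" ([centre column, centre row, width, height] in pixels, round what is visible of it).
- finder.tip_of(label, camera): "at" ([column, row] in pixels: a listed point, or the origin of a listed thing).
The state is a dict: "clock": time; "qpos": joint angles; "qd": joint speeds; "effort": joint torques, N m; "position": TCP position; "ee_rot": TCP orientation; "contact_force": force on the tool from outside, world axes, zero at the start; "moment": the same for the moment, N m; "width": finger opening in m; "gripper_force": force on a finger pad.
Only numpy, scipy, OpenCV 4.12 (cv2) and the standard library are available. Lean on these libraries where they do the work, as an engineer would, in place of code of your own. Each camera call takes 0.05 s, during which the arm holds its last target. There are 200 camera calls.

## Working session

There is one attempt and no reset: what is moved stays moved. The work goes in short steps, Python scripts to look and compute and a tool call to move; the robot and the scene stay as the last step left them, time stands still between calls to the robot, and variables do not carry over. Pictures are saved under pics/ and viewed, at most 10 in all, crops included, and the job is handed in when it is done.

Besides the shell and the picture viewer there is one more tool, called after "Request:" in YAML: its name, and indented under it one key for each argument. servo_tool: Moves the arm, as the interface text tells. Its arguments: {"type":"object","properties":{"increments":{"type":"array","items":{"type":"array","items":{"type":"number"}}},"squeeze":{"type":"number"}},"required":["increments"]}

```bash
mkdir -p pics; cat > h.py <<'E'
import numpy as np, cv2
from rig import manip, optics, finder
def ray(cam,px):
    c=optics.get_calibration(cam); f=192/np.tan(np.radians(c["fov_y"])/2)
    M=np.array(c["world_to_cam"]); R=M[:3,:3]; o=-R.T@M[:3,3]
    d=R.T@np.array([(px[0]-c["cx"])/f,(px[1]-c["cy"])/f,1]); return o,d
def at_z(cam,px,z):
    o,d=ray(cam,px); return o+d*(z-o[2])/d[2]
def proj(cam,p):
    c=optics.get_calibration(cam); f=192/np.tan(np.radians(c["fov_y"])/2)
    M=np.array(c["world_to_cam"]); q=M[:3,:3]@np.array(p)+M[:3,3]; return [f*q[0]/q[2]+c["cx"],f*q[1]/q[2]+c["cy"]]
def st():
    s=manip.get_state(); print({k:np.round(s[k],4).tolist() for k in("clock","position","ee_rot","qpos","contact_force","moment","width")})
    return s
E
python3 - <<'E'
from h import *
np.set_printoptions(precision=4,suppress=True)
st()
ims=[optics.get_image(c)[:,:,::-1] for c in("scene","side")]
cv2.imwrite("pics/a.png",cv2.resize(np.hstack(ims),(800,300)))
cv2.imwrite("pics/s.png",cv2.resize(ims[0],(800,600)))
Z=dict(fresh_mid=.045,fresh_fin=.071,spent_mid=.045,socket=.108,fresh_lug=.025)
for c in("scene","side"):
    for n,z in Z.items():
        for r in finder.tip_of(n,c): print(c,n,round(r["p"],2),np.round(r["at"],1),at_z(c,r["at"],z)[:2])
E
```

```text
{'clock': 0.0, 'position': [0.1449, -0.5559, 0.2384], 'ee_rot': [-0.0009, 0.9919, 0.1271, -0.0], 'qpos': [-1.437, 0.2766, 1.5061, -0.0, 1.3607, -0.121], 'contact_force': [0.4194, 0.4228, -0.5288], 'moment': [0.0213, 0.0309, 0.0173], 'width': 0.0856}
scene fresh_mid 0.81 [245.5 152.9] [ 0.4759 -0.2592]
scene fresh_mid 0.73 [251.6 119.7] [ 0.3523 -0.363 ]
scene fresh_fin 0.92 [279.1 135.4] [ 0.3595 -0.2243]
scene fresh_fin 0.88 [256.2 116. ] [ 0.3484 -0.3443]
scene fresh_fin 0.84 [248.2 148.3] [ 0.473  -0.2492]
scene spent_mid 0.76 [290.5 184.3] [ 0.466  -0.0688]
scene socket 0.59 [346.8 240.6] [0.5394 0.1936]
scene fresh_lug 0.87 [238.2 158.8] [ 0.4981 -0.2703]
scene fresh_lug 0.82 [264.9 140.1] [ 0.3742 -0.2738]
scene fresh_lug 0.72 [245.5 123. ] [ 0.3641 -0.3817]
side fresh_mid 0.96 [159.9 254.1] [ 0.3627 -0.2325]
side fresh_mid 0.57 [209.6 263.2] [ 0.4713 -0.2627]
side fresh_fin 0.81 [154.6 247.1] [ 0.3559 -0.2319]
side fresh_fin 0.71 [142.8 304.9] [ 0.3485 -0.3648]
side socket 0.9 [229.5 110.7] [0.5253 0.2023]
side socket 0.71 [306.2 317.3] [ 0.6488 -0.4268]
side fresh_lug 0.84 [170.4 267. ] [ 0.3842 -0.2539]
side fresh_lug 0.82 [229.3 267.9] [ 0.5125 -0.2644]
side fresh_lug 0.65 [145.3 329.3] [ 0.3476 -0.3922]
```

View pics/s.png

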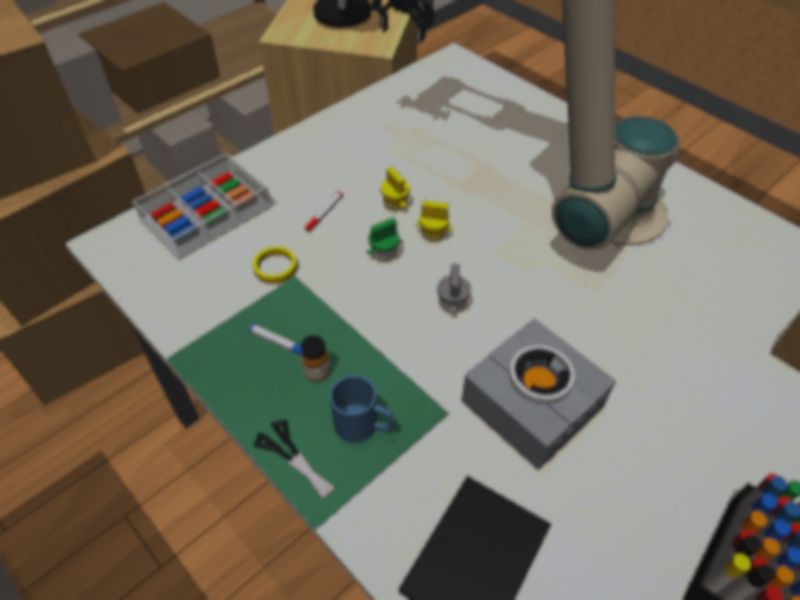

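View pics/a.png

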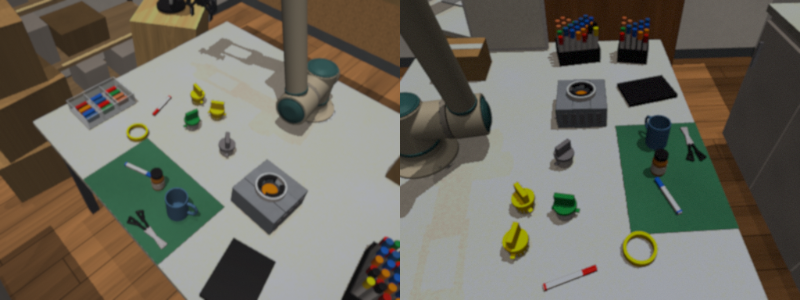

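Green cartridge at about (0.475, -0.255), i.e. scene px (245,150). Two yellow look-alikes stand behind it, and the extractor is at about (0.53, 0.20) with its sides roughly along the world axes. Moving over the green one.

Request:
servo_tool:
  increments:
    - [3.6, -2.1, 0, 0, 0, 0, -1]
    - [3.6, -2.1, 0, 0, 0, 0, -1]
    - [3.6, -2.1, 0, 0, 0, 0, -1]
    - [3.6, -2.1, 0, 0, 0, 0, -1]
    - [3.6, -2.1, 0, 0, 0, 0, -1]

```text
clock: 1.1
position: [0.2936, -0.4083, 0.2395]
ee_rot: [0.0, 0.992, 0.127, 0.0]
contact_force: [0.7, -0.2, -0.5]
width: 0.0856
gripper_force: 0.0
```

Request:
servo_tool:
  increments:
    - [3.6, -2.1, 0, 0, 0, 0, -1]
    - [3.6, -2.1, 0, 0, 0, 0, -1]
    - [3.6, -2.1, 0, 0, 0, 0, -1]
    - [3.6, -2.1, 0, 0, 0, 0, -1]
    - [3.6, -2.1, 0, 0, 0, 0, -1]

```text
clock: 1.6
position: [0.4415, -0.2612, 0.2396]
ee_rot: [0.0, 0.992, 0.127, 0.0]
contact_force: [0.5, -1.1, -0.3]
width: 0.0852
gripper_force: 0.0
```

```bash
cat > look.py <<'E'
from h import *
st()
im=optics.get_image("wrist")[:,:,::-1]; cv2.imwrite("pics/w1.png",im)
s=manip.get_state();print(np.round(s["position"],3))
Z=dict(fresh_mid=.045,fresh_fin=.071,fresh_lug=.025)
for n,z in Z.items():
    for r in finder.tip_of(n,"wrist"): print(n,round(r["p"],2),np.round(r["at"],1),np.round(at_z("wrist",r["at"],z)[:2],4))
# colour-based: green disc/fin
hsv=cv2.cvtColor(im,cv2.COLOR_BGR2HSV); m=cv2.inRange(hsv,(40,90,30),(85,255,255))
n,l,stt,ce=cv2.connectedComponentsWithStats(m)
for i in range(1,n):
    if stt[i,4]>100: print("green",stt[i],ce[i])
E
python3 look.py
```

```text
{'clock': 1.6, 'position': [0.4415, -0.2612, 0.2396], 'ee_rot': [0.0004, 0.9919, 0.127, 0.0003], 'qpos': [-0.6699, 0.1817, 1.6324, -0.0001, 1.3267, 0.6462], 'contact_force': [0.5254, -1.0656, -0.2761], 'moment': [0.0157, -0.0273, -0.028], 'width': 0.0852}
[ 0.446 -0.256  0.24 ]
fresh_mid 0.78 [264.3 135.6] [ 0.4767 -0.2597]
fresh_mid 0.78 [208.8 231.5] [ 0.3614 -0.229 ]
fresh_mid 0.63 [317.7 263.5] [ 0.3548 -0.3553]
fresh_fin 0.86 [323.7 273.7] [ 0.3556 -0.358 ]
fresh_fin 0.66 [263.9 141.6] [ 0.4725 -0.2613]
fresh_fin 0.64 [205.4 242.1] [ 0.3594 -0.231 ]
fresh_lug 0.74 [277.6 103.1] [ 0.5064 -0.2688]
fresh_lug 0.73 [235.9 212.9] [ 0.379  -0.2562]
fresh_lug 0.65 [337.2 262.6] [ 0.3482 -0.3876]
green [ 231   96   66   77 3576] [263.14457494 134.73042506]
```

View pics/w1.png

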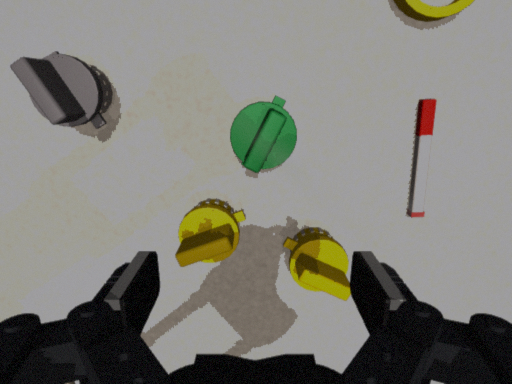

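The green fin points up and slightly right in the wrist view, centre about (263,137), lugs at (278,102) and (256,170). The spent cartridge (60,90) and the yellow ones are clear of it.

```bash
python3 - <<'E'
from h import *
a=at_z("wrist",(279,103),.025);b=at_z("wrist",(256.5,170),.025)
print(a,b,(a+b)/2,np.degrees(np.arctan2(*(a-b)[1::-1])))
im=cv2.imread("pics/w1.png");hsv=cv2.cvtColor(im,cv2.COLOR_BGR2HSV); m=cv2.inRange(hsv,(40,90,30),(85,255,255))
d=cv2.morphologyEx(m,cv2.MORPH_OPEN,cv2.getStructuringElement(2,(41,41)));c=cv2.moments(d,True);print("disc",at_z("wrist",(c["m10"]/c["m00"],c["m01"]/c["m00"]),.052))
# side faces of fin darker: dark-green pixels
v=hsv[:,:,2];med=np.median(v[m>0]);dk=((m>0)&(v<med-25)).astype(np.uint8);n,l,s,ce=cv2.connectedComponentsWithStats(dk)
for i in range(1,n):
    if s[i,4]>30:
        p=np.argwhere(l==i)[:,::-1].astype(np.float32);f=cv2.fitLine(p,2,0,.01,.01).ravel();q=at_z("wrist",f[2:]+20*f[:2],.08)-at_z("wrist",f[2:]-20*f[:2],.08);print(s[i],ce[i],np.degrees(np.arctan2(q[1],q[0])))
E
```

```text
[ 0.50688747 -0.27017883  0.025     ] [ 0.4330686  -0.26595173  0.025     ] [ 0.46997803 -0.26806528  0.025     ] -3.2773512055040084Traceback (most recent call last):
  File "<stdin>", line 5, in <module>
ZeroDivisionError: float division by zero
```

```bash
python3 - <<'E'
from h import *
im=cv2.imread("pics/w1.png");hsv=cv2.cvtColor(im,cv2.COLOR_BGR2HSV); m=cv2.inRange(hsv,(40,90,30),(85,255,255))
d=cv2.morphologyEx(m,cv2.MORPH_OPEN,cv2.getStructuringElement(cv2.MORPH_ELLIPSE,(45,45)));c=cv2.moments(d,True);print("disc",at_z("wrist",(c["m10"]/c["m00"],c["m01"]/c["m00"]),.052))
cv2.imwrite("pics/crop.png",cv2.resize(im[85:185,215:315],(600,600),interpolation=cv2.INTER_CUBIC))
E
```

```text
Traceback (most recent call last):
ZeroDivisionError: float division by zero
```

```bash
python3 - <<'E'
from h import *
im=cv2.imread("pics/w1.png")
cv2.imwrite("pics/crop.png",cv2.resize(im[85:185,215:315],(600,600),interpolation=cv2.INTER_CUBIC))
E
```

```text
(no output)
```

View pics/crop.png

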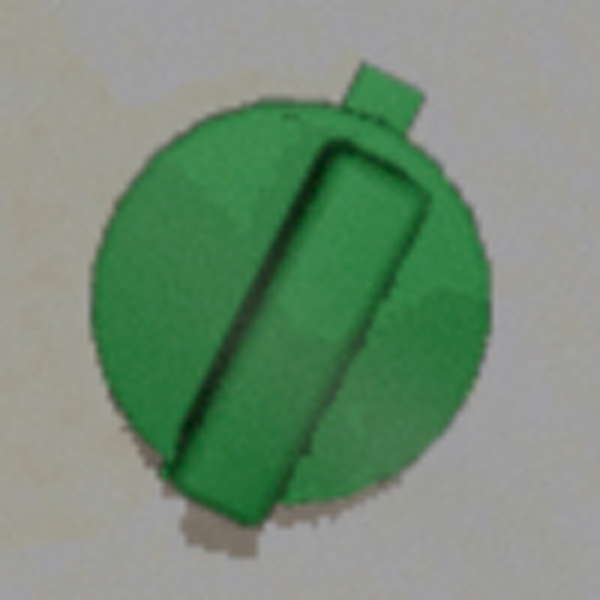

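The crop shows the fin top clearly, from px (278.3,114) to (251.2,167.5), with the disc centre at (263.7,135).

```bash
python3 - <<'E'
from h import *
a=at_z("wrist",(278.3,114),.09);b=at_z("wrist",(251.2,167.5),.09)
ang=np.degrees(np.arctan2(*(a-b)[1::-1]))
c=(a+b)/2; d=at_z("wrist",(263.7,135),.052)
print(a,b,c,d,ang,np.linalg.norm(a-b))
s=st(); p=np.array(s["position"]); psi=2*np.arctan2(s["ee_rot"][2],s["ee_rot"][1])
c=.6*c+.4*d
e=c-p; print(np.degrees(psi),"rz",np.degrees(psi)-ang,"dx",e[0]*np.cos(psi)+e[1]*np.sin(psi),"dy",e[0]*np.sin(psi)-e[1]*np.cos(psi))
E
```

```text
[ 0.49957688 -0.26691144  0.09      ] [ 0.44925826 -0.25648317  0.09      ] [ 0.47441757 -0.2616973   0.09      ] [ 0.4748578 -0.2619598  0.052    ] -11.708501823209037 0.05138785807020806
{'clock': 1.8, 'position': [0.4407, -0.2619, 0.2393], 'ee_rot': [0.0002, 0.9917, 0.1283, -0.0003], 'qpos': [-0.6714, 0.1819, 1.6328, -0.0007, 1.3269, 0.6422], 'contact_force': [0.4524, -1.172, -0.0888], 'moment': [-0.0025, -0.0152, -0.02], 'width': 0.0855}
14.744169885316468 rz 26.452671708525507 dx 0.032763685578032026 dy 0.008545380346599558
```

Request:
servo_tool:
  increments:
    - [3.3, 0.9, 0, 0, 0, 0, -1]
    - [0, 0, 2.5, 0, 0, 6.6, -1]
    - [0, 0, 2.5, 0, 0, 6.6, -1]
    - [0, 0, 2.5, 0, 0, 6.6, -1]
    - [0, 0, 2.5, 0, 0, 6.6, -1]

```text
clock: 2.3
position: [0.4736, -0.2644, 0.1385]
ee_rot: [0.0, 0.994, -0.106, -0.0]
contact_force: [-1.0, -0.6, 0.1]
width: 0.0855
gripper_force: 0.0
```

Request:
servo_tool:
  increments:
    - [0, 0, 2.5, 0, 0, 0, -1]
    - [0, 0, 2.5, 0, 0, 0, -1]
    - [0, 0, 1.5, 0, 0, 0, -1]
    - [0, 0, 1, 0, 0, 0, -1]
    - [0, 0, 0, 0, 0, 0, -1]

```text
clock: 2.8
position: [0.4732, -0.2634, 0.0632]
ee_rot: [-0.001, 0.995, -0.104, -0.001]
contact_force: [0.2, -0.5, 1.2]
width: 0.0855
gripper_force: 0.0
```

Request:
servo_tool:
  increments:
    - [0, 0, 0, 0, 0, 0, 1]
    - [0, 0, 0, 0, 0, 0, 1]
    - [0, 0, 0, 0, 0, 0, 1]
    - [0, 0, 0, 0, 0, 0, 1]
    - [0, 0, 0, 0, 0, 0, 1]
  squeeze: 60

```text
clock: 3.3
position: [0.4748, -0.2629, 0.0647]
ee_rot: [0.0, 0.995, -0.103, 0.0]
contact_force: [0.4, -0.5, 2.6]
width: 0.0152
gripper_force: 61.0
```

Request:
servo_tool:
  increments:
    - [0, 0, -2, 0, 0, 0, 1]
    - [0, 0, -4, 0, 0, 0, 1]
    - [0, 0, -4.5, 0, 0, 0, 1]
    - [0, 0, -4.5, 0, 0, 0, 1]
    - [0, 0, -4.5, 0, 0, 0, 1]

```text
clock: 3.8
position: [0.4741, -0.2624, 0.2608]
ee_rot: [-0.0, 0.995, -0.103, -0.0]
contact_force: [0.6, -1.9, -2.7]
width: 0.0153
gripper_force: 60.4
```

Request:
servo_tool:
  increments:
    - [-1.3, -4.4, 0, 0, 0, 0, 1]
    - [-1.3, -4.4, 0, 0, 0, 0, 1]
    - [-1.3, -4.4, 0, 0, 0, 0, 1]
    - [-1.3, -4.4, 0, 0, 0, 0, 1]
    - [-1.3, -4.4, 0, 0, 0, 0, 1]

```text
clock: 4.3
position: [0.4551, -0.0324, 0.2591]
ee_rot: [-0.0, 0.995, -0.103, -0.0]
contact_force: [1.1, -0.4, -1.9]
width: 0.0147
gripper_force: 60.4
```

Request:
servo_tool:
  increments:
    - [-1.3, -4.4, 0, 0, 0, 0, 1]
    - [-1.3, -4.4, 0, 0, 0, 0, 1]
    - [-1.3, -4.4, 0, 0, 0, 0, 1]
    - [-1.3, -4.4, 0, 0, 0, 0, 1]
    - [-1.3, -4.4, 0, 0, 0, 0, 1]

```text
clock: 4.8
position: [0.4364, 0.1962, 0.2591]
ee_rot: [0.0, 0.995, -0.103, -0.0]
contact_force: [-0.1, -0.3, -1.6]
width: 0.0152
gripper_force: 60.4
```

Request:
servo_tool:
  increments:
    - [0, 0, 0, 0, 0, 0, 1]
    - [0, 0, 0, 0, 0, 0, 1]
    - [0, 0, 0, 0, 0, 0, 1]
    - [0, 0, 0, 0, 0, 0, 1]
    - [0, 0, 0, 0, 0, 0, 1]

```text
clock: 5.3
position: [0.4375, 0.1932, 0.2593]
ee_rot: [0.0, 0.995, -0.104, 0.0]
contact_force: [0.5, -1.0, -2.0]
width: 0.0152
gripper_force: 60.6
```

```bash
python3 - <<'E'
from h import *
st()
im=optics.get_image("wrist")[:,:,::-1]; cv2.imwrite("pics/w2.png",im)
for r in finder.tip_of("socket","wrist"): print("socket",round(r["p"],2),np.round(r["at"],1),np.round(at_z("wrist",r["at"],.108),4))
for r in finder.tip_of("extractor","wrist"): print("ex",round(r["p"],2),np.round(r["at"],1),np.round(at_z("wrist",r["at"],.0),4))
for r in finder.tip_of("shaft","wrist"): print("shaft",round(r["p"],2),np.round(r["at"],1),np.round(at_z("wrist",r["at"],.081),4))
E
```

```text
{'clock': 5.3, 'position': [0.4375, 0.1932, 0.2593], 'ee_rot': [0.0002, 0.9946, -0.1039, 0.0], 'qpos': [0.2705, 0.1176, 1.6621, -0.0003, 1.3621, 2.0494], 'contact_force': [0.5379, -1.0372, -1.9628], 'moment': [0.0013, -0.0019, 0.0224], 'width': 0.0152}
socket 0.9 [241.5  64.5] [0.5323 0.1843 0.108 ]
ex 0.76 [242.1  72.3] [0.5318 0.1883 0.    ]
shaft 0.92 [239.2  67.9] [0.5318 0.188  0.081 ]
```

View pics/w2.png

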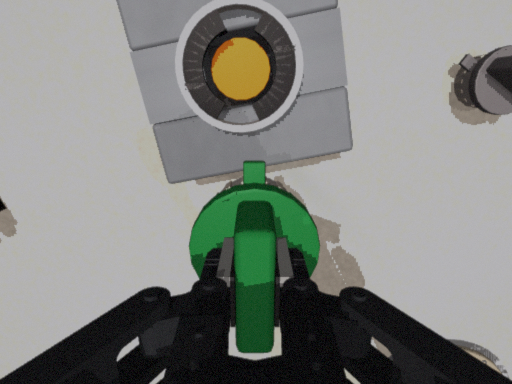

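The collar centre is at about px (241,66). Grey patches at (241,15) and (241,112) on the black lip may be the slots. I'm zooming in, together with the fixed views, to find the grille side.

```bash
python3 - <<'E'
from h import *
w=cv2.imread("pics/w2.png")[0:140,170:310]
def crop(c):
    u,v=map(int,proj(c,(.532,.186,.09))); im=optics.get_image(c)[:,:,::-1]; return cv2.resize(im[v-45:v+55,u-50:u+50],(390,300),interpolation=cv2.INTER_CUBIC)
top=cv2.resize(w,(300,300),interpolation=cv2.INTER_CUBIC)
cv2.imwrite("pics/e.png",np.vstack([np.hstack([cv2.resize(w,(390,300),interpolation=cv2.INTER_CUBIC),crop("scene")]),np.hstack([crop("side"),np.zeros((300,390,3),np.uint8)])]))
E
```

```text
(no output)
```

View pics/e.png

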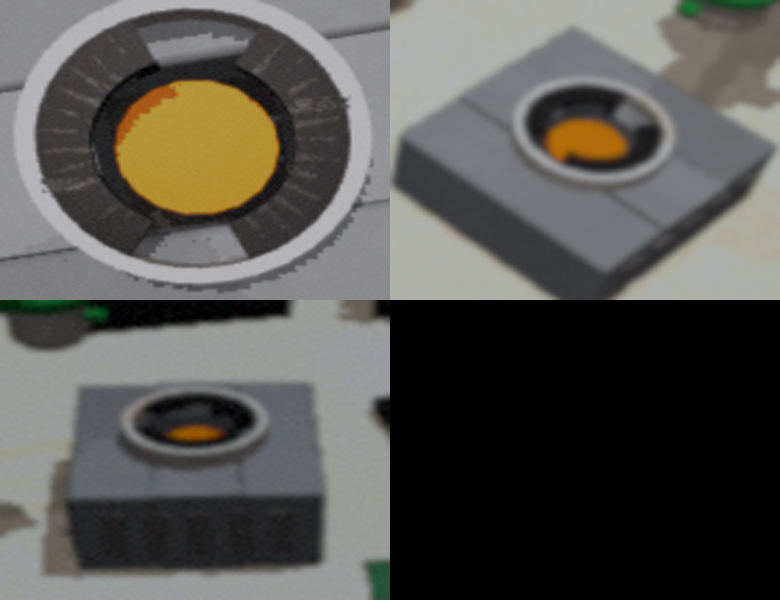

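The grey gaps are the slots: sectors about ±18° wide in the lip, on a line roughly along image-vertical (world about -13°). I'll start the twist from the half-turned pose (ψ≈167°) so the last joint has range. Checking the in-hand offset.

```bash
python3 - <<'E'
from h import *
s=st(); p=np.array(s["position"]); psi=2*np.arctan2(s["ee_rot"][2],s["ee_rot"][1]); X=np.array([np.cos(psi),np.sin(psi),0])
zu=p[2]-.0645
for o in(-.003,0,.003): print(o,"lugtip top edge",proj("wrist",p*[1,1,0]+[0,0,zu+.028]+X*(.040+o)),"fin front top",proj("wrist",p*[1,1,0]+[0,0,zu+.090]+X*(.028+o)),"fin back top",proj("wrist",p*[1,1,0]+[0,0,zu+.090]+X*(-.028+o)))
c=at_z("wrist",(239.6,64.5),.108);print("rim",c)
for px in((241,15),(238.5,118)): 
    d=at_z("wrist",px,.108)-c; print(np.degrees(np.arctan2(d[1],d[0])),np.linalg.norm(d))
a,b=at_z("wrist",(170,182),.09),at_z("wrist",(351,150),.09); print("box edge",np.degrees(np.arctan2(*(b-a)[1::-1])))
E
```

```text
{'clock': 5.6, 'position': [0.4374, 0.1941, 0.2593], 'ee_rot': [0.0, 0.9947, -0.1032, 0.0], 'qpos': [0.2721, 0.1178, 1.6617, -0.0001, 1.362, 2.0496], 'contact_force': [0.7774, -0.4667, -1.9651], 'moment': [-0.0155, -0.019, 0.0097], 'width': 0.0152}
-0.003 lugtip top edge [np.float64(254.40223693161818), np.float64(165.9104862304332)] fin front top [np.float64(254.1188532137641), np.float64(236.98742952162476)] fin back top [np.float64(254.18947842113175), np.float64(361.0445674044395)]
0 lugtip top edge [np.float64(254.40074442949677), np.float64(160.3474458556835)] fin front top [np.float64(254.11450398013483), np.float64(229.3477567171732)] fin back top [np.float64(254.18613997222616), np.float64(355.1803946588417)]
0.003 lugtip top edge [np.float64(254.39923641263806), np.float64(154.72657701410714)] fin front top [np.float64(254.11008810407765), np.float64(221.59102275044)] fin back top [np.float64(254.18275676933467), np.float64(349.2376090269406)]
rim [0.53251197 0.18654877 0.108     ]
-14.359113395790548 0.036004292211720135
166.11342670877914 0.04246714859083085
box edge -91.57065415693765
```

Request:
servo_tool:
  increments:
    - [0, 0, 0, 0, 0, -8.5, 1]
    - [0, 0, 0, 0, 0, -8.5, 1]
    - [0, 0, 0, 0, 0, -8.5, 1]
    - [0, 0, 0, 0, 0, -8.5, 1]
    - [0, 0, 0, 0, 0, -8.5, 1]

```text
clock: 6.1
position: [0.4373, 0.1943, 0.2593]
ee_rot: [0.0, 0.964, 0.268, 0.0]
contact_force: [-0.3, 0.5, -1.5]
width: 0.0153
gripper_force: 60.5
```

Request:
servo_tool:
  increments:
    - [0, 0, 0, 0, 0, -8.5, 1]
    - [0, 0, 0, 0, 0, -8.5, 1]
    - [0, 0, 0, 0, 0, -8.5, 1]
    - [0, 0, 0, 0, 0, -8.5, 1]
    - [0, 0, 0, 0, 0, -8.5, 1]

```text
clock: 6.6
position: [0.4373, 0.1943, 0.2593]
ee_rot: [0.0, 0.801, 0.599, -0.0]
contact_force: [0.1, -0.6, -1.7]
width: 0.0154
gripper_force: 60.5
```

Request:
servo_tool:
  increments:
    - [0, 0, 0, 0, 0, -8.5, 1]
    - [0, 0, 0, 0, 0, -8.5, 1]
    - [0, 0, 0, 0, 0, -8.5, 1]
    - [0, 0, 0, 0, 0, -8.5, 1]
    - [0, 0, 0, 0, 0, -8.5, 1]

```text
clock: 7.1
position: [0.4373, 0.1944, 0.2593]
ee_rot: [0.0, 0.53, 0.848, -0.0]
contact_force: [0.3, -0.0, -1.3]
width: 0.0151
gripper_force: 60.5
```

Request:
servo_tool:
  increments:
    - [0, 0, 0, 0, 0, -8.5, 1]
    - [0, 0, 0, 0, 0, -8.5, 1]
    - [0, 0, 0, 0, 0, -8.5, 1]
    - [0, 0, 0, 0, 0, -8.5, 1]
    - [0, 0, 0, 0, 0, -8.5, 1]

```text
clock: 7.6
position: [0.4373, 0.1944, 0.2593]
ee_rot: [-0.0, 0.186, 0.983, -0.0]
contact_force: [0.0, 0.2, -2.2]
width: 0.0156
gripper_force: 60.5
```

Request:
servo_tool:
  increments:
    - [0, 0, 0, 0, 0, -8, 1]
    - [-3.1, 0.5, 0, 0, 0, 0, 1]
    - [-3.1, 0.5, 0, 0, 0, 0, 1]
    - [-3.2, 0.5, 0, 0, 0, 0, 1]
    - [0, 0, 0, 0, 0, 0, 1]

```text
clock: 8.1
position: [0.5366, 0.186, 0.2586]
ee_rot: [0.002, 0.121, 0.993, 0.0]
contact_force: [-0.9, 0.1, -1.2]
width: 0.0151
gripper_force: 60.5
```

Request:
servo_tool:
  increments:
    - [0, 0, 2, 0, 0, 0, 1]
    - [0, 0, 2, 0, 0, 0, 1]
    - [0, 0, 2, 0, 0, 0, 1]
    - [0, 0, 1, 0, 0, 0, 1]
    - [0, 0, 0, 0, 0, 0, 1]

```text
clock: 8.6
position: [0.5308, 0.1863, 0.1878]
ee_rot: [-0.002, 0.12, 0.993, -0.001]
contact_force: [0.4, 0.7, -1.6]
width: 0.0151
gripper_force: 60.5
```

```bash
python3 - <<'E'
from h import *
s=st(); p=np.array(s["position"]); print("psi",np.degrees(2*np.arctan2(s["ee_rot"][2],s["ee_rot"][1])))
ims=[]
for c in("scene","side"):
    im=optics.get_image(c)[:,:,::-1].copy(); u,v=map(int,proj(c,(.5325,.1865,.108)))
    ims.append(cv2.resize(im[v-40:v+30,u-40:u+30],(390,390),interpolation=cv2.INTER_CUBIC))
ims.append(cv2.resize(optics.get_image("wrist")[:,:,::-1],(390,292)))
cv2.imwrite("pics/f.png",np.hstack(ims[:2]))
E
```

```text
{'clock': 8.6, 'position': [0.5308, 0.1863, 0.1878], 'ee_rot': [-0.0018, 0.1201, 0.9928, -0.0006], 'qpos': [0.2139, 0.2927, 1.6128, 0.0, 1.2398, -1.1161], 'contact_force': [0.3728, 0.6655, -1.5993], 'moment': [0.0078, 0.0086, 0.0352], 'width': 0.0151}
psi 166.20210203289471
```

View pics/f.png

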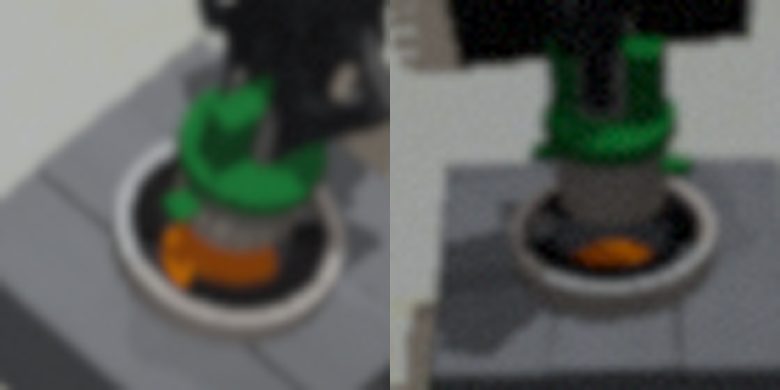

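The cartridge is over the hole in both views. Lowering gently.

Request:
servo_tool:
  increments:
    - [0, 0, 0.8, 0, 0, 0, 1]
    - [0, 0, 0.8, 0, 0, 0, 1]
    - [0, 0, 0.6, 0, 0, 0, 1]
    - [0, 0, 0.4, 0, 0, 0, 1]
    - [0, 0, 0.2, 0, 0, 0, 1]

```text
clock: 9.25
position: [0.5318, 0.1864, 0.1605]
ee_rot: [-0.001, 0.12, 0.993, -0.0]
contact_force: [0.2, 0.1, -1.2]
width: 0.015
gripper_force: 60.5
```

Request:
servo_tool:
  increments:
    - [0, 0, 0.2, 0, 0, 0, 1]
    - [0, 0, 0.2, 0, 0, 0, 1]
    - [0, 0, 0.2, 0, 0, 0, 1]
    - [0, 0, 0.2, 0, 0, 0, 1]
    - [0, 0, 0, 0, 0, 0, 1]

```text
clock: 9.75
position: [0.532, 0.1865, 0.153]
ee_rot: [-0.0, 0.12, 0.993, -0.0]
contact_force: [-0.9, 0.5, -1.4]
width: 0.0156
gripper_force: 60.5
```

Request:
servo_tool:
  increments:
    - [0, 0, 0.1, 0, 0, 0, 1]
    - [0, 0, 0.1, 0, 0, 0, 1]
    - [0, 0, 0.1, 0, 0, 0, 1]
    - [0, 0, 0.1, 0, 0, 0, 1]
    - [0, 0, 0.1, 0, 0, 0, 1]

```text
clock: 10.25
position: [0.5322, 0.1865, 0.1482]
ee_rot: [-0.0, 0.12, 0.993, -0.0]
contact_force: [0.5, 0.5, -1.7]
width: 0.0152
gripper_force: 60.5
```

Request:
servo_tool:
  increments:
    - [0, 0, 0.1, 0, 0, 0, 1]
    - [0, 0, 0.1, 0, 0, 0, 1]
    - [0, 0, 0.1, 0, 0, 0, 1]
    - [0, 0, 0, 0, 0, 0, 1]
    - [0, 0, 0, 0, 0, 0, 1]

```text
clock: 10.75
position: [0.5322, 0.1865, 0.1457]
ee_rot: [0.0, 0.12, 0.993, -0.0]
contact_force: [-0.1, -0.2, 2.6]
width: 0.0152
gripper_force: 61.1
```

Spring force begins at TCP z≈0.1458, with no lip contact at 0.1505, so the lugs are in the slots. Pressing.

Request:
servo_tool:
  increments:
    - [0, 0, 0.2, 0, 0, 0, 1]
    - [0, 0, 0.2, 0, 0, 0, 1]
    - [0, 0, 0.2, 0, 0, 0, 1]
    - [0, 0, 0.2, 0, 0, 0, 1]
    - [0, 0, 0, 0, 0, 0, 1]

```text
clock: 11.25
position: [0.5322, 0.1865, 0.1374]
ee_rot: [0.0, 0.12, 0.993, -0.0]
contact_force: [-1.5, -1.3, 5.5]
width: 0.0152
gripper_force: 61.8
```

Request:
servo_tool:
  increments:
    - [0, 0, 0.1, 0, 0, 0, 1]
    - [0, 0, 0.1, 0, 0, 0, 1]
    - [0, 0, 0, 0, 0, 0, 1]
    - [0, 0, 0, 0, 0, 0, 1]
    - [0, 0, 0, 0, 0, 0, 1]

```text
clock: 11.75
position: [0.5323, 0.1865, 0.1358]
ee_rot: [0.0, 0.12, 0.993, -0.0]
contact_force: [-2.6, -1.3, 7.5]
width: 0.0153
gripper_force: 61.8
```

Request:
servo_tool:
  increments:
    - [0.05, 0, 0.06, 0, 0, 0, 1]
    - [0, 0, 0, 0, 0, 3, 1]
    - [0, 0, 0, 0, 0, 3, 1]
    - [0, 0, 0, 0, 0, 3, 1]
    - [0, 0, 0, 0, 0, 3, 1]

```text
clock: 12.25
position: [0.5325, 0.1871, 0.1355]
ee_rot: [0.001, 0.224, 0.975, 0.001]
contact_force: [-1.3, -0.7, 7.5]
width: 0.0152
gripper_force: 61.8
```

```bash
python3 - <<'E'
from h import *
st()
E
```

```text
{'clock': 12.25, 'position': [0.5325, 0.1871, 0.1355], 'ee_rot': [0.001, 0.2243, 0.9745, 0.0007], 'qpos': [0.2143, 0.3359, 1.6899, 0.0004, 1.1135, -0.9042], 'contact_force': [-1.3485, -0.734, 7.4945], 'moment': [0.0815, 0.2111, 0.096], 'width': 0.0152}
```

Request:
servo_tool:
  increments:
    - [0, 0, 0, 0, 0, 4, 1]
    - [0, 0, 0, 0, 0, 4, 1]
    - [0, 0, 0, 0, 0, 4, 1]
    - [0, 0, 0, 0, 0, 4, 1]
    - [0, 0, 0, 0, 0, 4, 1]

```text
clock: 12.75
position: [0.533, 0.1871, 0.1356]
ee_rot: [0.001, 0.39, 0.921, 0.001]
contact_force: [-1.4, 0.6, 7.0]
width: 0.0151
gripper_force: 61.7
```

```bash
python3 -c "
from h import *
s=st();print(np.degrees(2*np.arctan2(s['ee_rot'][2],s['ee_rot'][1])))"
```

```text
{'clock': 12.75, 'position': [0.533, 0.1871, 0.1356], 'ee_rot': [0.0014, 0.3904, 0.9206, 0.0011], 'qpos': [0.2143, 0.3359, 1.6895, 0.0003, 1.1127, -0.5545], 'contact_force': [-1.3594, 0.6295, 6.9923], 'moment': [0.0658, 0.0561, 0.0762], 'width': 0.0151}
134.0387902160718
```

Request:
servo_tool:
  increments:
    - [0, 0, 0, 0, 0, 4, 1]
    - [0, 0, 0, 0, 0, 4, 1]
    - [0, 0, 0, 0, 0, 4, 1]
    - [0, 0, 0, 0, 0, 4, 1]
    - [0, 0, 0, 0, 0, 4, 1]

```text
clock: 13.25
position: [0.5334, 0.187, 0.1358]
ee_rot: [0.002, 0.544, 0.839, 0.001]
contact_force: [-0.7, -0.6, 7.3]
width: 0.015
gripper_force: 61.7
```

Request:
servo_tool:
  increments:
    - [0, 0, 0, 0, 0, 4, 1]
    - [0, 0, 0, 0, 0, 4, 1]
    - [0, 0, 0, 0, 0, 3, 1]
    - [0, 0, 0, 0, 0, 3, 1]
    - [0, 0, 0, 0, 0, 3, 1]

```text
clock: 13.75
position: [0.5335, 0.1869, 0.1358]
ee_rot: [0.001, 0.662, 0.749, 0.002]
contact_force: [0.2, 0.0, 6.3]
width: 0.015
gripper_force: 61.7
```

```bash
python3 -c "
from h import *
s=st();print(np.degrees(2*np.arctan2(s['ee_rot'][2],s['ee_rot'][1])))"
```

```text
{'clock': 13.75, 'position': [0.5335, 0.1869, 0.1358], 'ee_rot': [0.0015, 0.662, 0.7495, 0.0017], 'qpos': [0.2141, 0.3359, 1.6891, -0.0004, 1.1121, 0.0905], 'contact_force': [0.2389, 0.0373, 6.3404], 'moment': [-0.0172, -0.038, 0.0498], 'width': 0.015}
97.09180350361892
```

Request:
servo_tool:
  increments:
    - [0, 0, 0, 0, 0, 2, 1]
    - [0, 0, 0, 0, 0, 2, 1]
    - [0, 0, 0, 0, 0, 2, 1]
    - [0, 0, 0, 0, 0, 2, 1]
    - [0, 0, 0, 0, 0, 1, 1]

```text
clock: 14.25
position: [0.5335, 0.1869, 0.1358]
ee_rot: [0.001, 0.718, 0.696, 0.002]
contact_force: [0.4, -0.7, 6.4]
width: 0.015
gripper_force: 61.7
```

```bash
python3 -c "
from h import *
s=st();print(np.degrees(2*np.arctan2(s['ee_rot'][2],s['ee_rot'][1])))"
```

```text
{'clock': 14.25, 'position': [0.5335, 0.1869, 0.1358], 'ee_rot': [0.0014, 0.7184, 0.6957, 0.0018], 'qpos': [0.2141, 0.3359, 1.6891, -0.0005, 1.1121, 0.2465], 'contact_force': [0.3969, -0.7365, 6.4194], 'moment': [-0.126, -0.0164, 0.052], 'width': 0.015}
88.16021488084522
```

Request:
servo_tool:
  increments:
    - [0, 0, 0, 0, 0, 1, 1]
    - [0, 0, 0, 0, 0, 1, 1]
    - [0, 0, 0, 0, 0, 1, 1]
    - [0, 0, 0, 0, 0, 1, 1]
    - [0, 0, 0, 0, 0, 1, 1]

```text
clock: 14.75
position: [0.5333, 0.1869, 0.1358]
ee_rot: [0.001, 0.748, 0.664, 0.002]
contact_force: [-1.1, 0.4, 7.6]
width: 0.0152
gripper_force: 61.9
```

```bash
python3 -c "
from h import *
s=st();print(np.degrees(2*np.arctan2(s['ee_rot'][2],s['ee_rot'][1])))"
```

```text
{'clock': 14.75, 'position': [0.5333, 0.1869, 0.1358], 'ee_rot': [0.0011, 0.7478, 0.6639, 0.0017], 'qpos': [0.2142, 0.3358, 1.6892, -0.0003, 1.1125, 0.3332], 'contact_force': [-1.069, 0.4139, 7.5991], 'moment': [-0.0819, 0.0869, 0.2422], 'width': 0.0152}
83.19377816303782
```

Request:
servo_tool:
  increments:
    - [0, 0, 0, 0, 0, 0.7, 1]
    - [0, 0, 0, 0, 0, 0.7, 1]
    - [0, 0, 0, 0, 0, 0, 1]
    - [0, 0, 0, 0, 0, 0, 1]
    - [0, 0, 0, 0, 0, 0, 1]

```text
clock: 15.25
position: [0.5326, 0.1872, 0.1357]
ee_rot: [0.001, 0.756, 0.655, 0.001]
contact_force: [-2.0, 0.2, 8.1]
width: 0.0153
gripper_force: 61.9
```

```bash
python3 -c "
from h import *
s=st();print(np.degrees(2*np.arctan2(s['ee_rot'][2],s['ee_rot'][1])))"
```

```text
{'clock': 15.25, 'position': [0.5326, 0.1872, 0.1357], 'ee_rot': [0.0005, 0.7556, 0.655, 0.0013], 'qpos': [0.2145, 0.3356, 1.6897, 0.0003, 1.1135, 0.3568], 'contact_force': [-2.0284, 0.2279, 8.0661], 'moment': [0.0399, 0.1298, 0.235], 'width': 0.0153}
81.84179822413824
```

Request:
servo_tool:
  increments:
    - [0, 0, 0, 0, 0, 0.7, 1]
    - [0, 0, 0, 0, 0, 0.7, 1]
    - [0, 0, 0, 0, 0, 0.7, 1]
    - [0, 0, 0, 0, 0, 0, 1]
    - [0, 0, 0, 0, 0, 0, 1]

```text
clock: 15.75
position: [0.5316, 0.1875, 0.1357]
ee_rot: [-0.0, 0.767, 0.641, 0.001]
contact_force: [-4.1, 1.4, 9.0]
width: 0.0155
gripper_force: 62.1
```

```bash
python3 -c "
from h import *
s=st();print(np.degrees(2*np.arctan2(s['ee_rot'][2],s['ee_rot'][1])))"
```

```text
{'clock': 15.75, 'position': [0.5316, 0.1875, 0.1357], 'ee_rot': [-0.0003, 0.7674, 0.6412, 0.0007], 'qpos': [0.2149, 0.3353, 1.6902, 0.0013, 1.1151, 0.3931], 'contact_force': [-4.0597, 1.4348, 9.0198], 'moment': [0.2398, 0.5244, 0.3419], 'width': 0.0155}
79.76007368624607
```

One lug has met the stop: the moment is rising and the cartridge is pivoting sideways at the expected angle. Easing up while still holding, to feel it rise into the notches.

Request:
servo_tool:
  increments:
    - [0, 0, -0.1, 0, 0, 0, 1]
    - [0, 0, -0.1, 0, 0, 0, 1]
    - [0, 0, -0.1, 0, 0, 0, 1]
    - [0, 0, -0.1, 0, 0, 0, 1]
    - [0, 0, 0, 0, 0, 0, 1]

```text
clock: 16.25
position: [0.5316, 0.1873, 0.1385]
ee_rot: [-0.001, 0.768, 0.641, 0.0]
contact_force: [-2.1, 4.9, 0.1]
width: 0.0155
gripper_force: 60.8
```

```bash
python3 -c "
from h import *
s=st();print(np.degrees(2*np.arctan2(s['ee_rot'][2],s['ee_rot'][1])))"
```

```text
{'clock': 16.25, 'position': [0.5316, 0.1873, 0.1385], 'ee_rot': [-0.0006, 0.7678, 0.6407, 0.0002], 'qpos': [0.2146, 0.3332, 1.6857, 0.0013, 1.1229, 0.3939], 'contact_force': [-2.0647, 4.8591, 0.0894], 'moment': [0.8359, 0.1663, 0.4246], 'width': 0.0155}
79.69473790234504
```

Only 2.8 mm up, with a tilt moment, so one lug seems not fully under its notch. Pressing again, recentring sideways and completing the twist.

Request:
servo_tool:
  increments:
    - [0, 0, 0.2, 0, 0, 0, 1]
    - [0, 0, 0.2, 0, 0, 0, 1]
    - [0, -0.1, 0, 0, 0, 0, 1]
    - [0, -0.1, 0, 0, 0, 0, 1]
    - [0, 0, 0, 0, 0, 0, 1]

```text
clock: 16.75
position: [0.5313, 0.1873, 0.1361]
ee_rot: [0.001, 0.768, 0.641, 0.002]
contact_force: [-1.0, 2.7, 6.4]
width: 0.0154
gripper_force: 61.7
```

```bash
python3 -c "
from h import *
s=st();print(np.degrees(2*np.arctan2(s['ee_rot'][2],s['ee_rot'][1])))"
```

```text
{'clock': 16.75, 'position': [0.5313, 0.1873, 0.1361], 'ee_rot': [0.001, 0.7677, 0.6408, 0.0019], 'qpos': [0.2154, 0.333, 1.6927, -0.0002, 1.1116, 0.3953], 'contact_force': [-0.9715, 2.6632, 6.3801], 'moment': [0.6017, 0.0971, 0.3715], 'width': 0.0154}
79.69608185986321
```

Request:
servo_tool:
  increments:
    - [0.1, 0, 0.06, 0, 0, 0, 1]
    - [0, 0, 0, 0, 0, 0, 1]
    - [0, 0, 0, 0, 0, 0.7, 1]
    - [0, 0, 0, 0, 0, 0.7, 1]
    - [0, 0, 0, 0, 0, 0, 1]

```text
clock: 17.25
position: [0.5314, 0.1875, 0.1359]
ee_rot: [0.002, 0.774, 0.633, 0.001]
contact_force: [-2.2, 1.9, 9.6]
width: 0.0153
gripper_force: 65.4
```

```bash
python3 -c "
from h import *
s=st();print(np.degrees(2*np.arctan2(s['ee_rot'][2],s['ee_rot'][1])))"
```

```text
{'clock': 17.25, 'position': [0.5314, 0.1875, 0.1359], 'ee_rot': [0.0018, 0.7744, 0.6327, 0.0011], 'qpos': [0.2172, 0.3338, 1.6921, -0.0025, 1.1121, 0.4191], 'contact_force': [-2.2225, 1.8923, 9.5522], 'moment': [0.2023, 0.3147, 1.3447], 'width': 0.0153}
78.49260418083544
```

Now it is firmly at the stop (1.34 N m). Backing off slightly and easing up.

Request:
servo_tool:
  increments:
    - [0, 0, 0, 0, 0, -0.7, 1]
    - [0, 0, 0, 0, 0, -0.5, 1]
    - [0, 0, -0.1, 0, 0, 0, 1]
    - [0, 0, -0.1, 0, 0, 0, 1]
    - [0, 0, -0.1, 0, 0, 0, 1]

```text
clock: 17.75
position: [0.5312, 0.1874, 0.1367]
ee_rot: [0.001, 0.769, 0.64, 0.001]
contact_force: [4.3, 0.6, -2.5]
width: 0.0153
gripper_force: 60.5
```

Request:
servo_tool:
  increments:
    - [0, 0, -0.1, 0, 0, 0, 1]
    - [0, 0, -0.05, 0, 0, 0, 1]
    - [0, 0, 0, 0, 0, 0, 1]
    - [0, 0, 0, 0, 0, 0, 1]
    - [0, 0, 0, 0, 0, 0, 1]

```text
clock: 18.25
position: [0.5312, 0.1875, 0.1386]
ee_rot: [0.001, 0.769, 0.64, 0.001]
contact_force: [5.8, -0.2, -4.6]
width: 0.0154
gripper_force: 60.3
```

```bash
python3 -c "
from h import *
s=st();print(np.degrees(2*np.arctan2(s['ee_rot'][2],s['ee_rot'][1])))"
```

```text
{'clock': 18.25, 'position': [0.5312, 0.1875, 0.1386], 'ee_rot': [0.0012, 0.7688, 0.6395, 0.0007], 'qpos': [0.2167, 0.3318, 1.6878, -0.0017, 1.1198, 0.4005], 'contact_force': [5.8473, -0.1765, -4.551], 'moment': [-0.087, -1.1643, 0.5837], 'width': 0.0154}
79.51230804522822
```

Request:
servo_tool:
  increments:
    - [0, 0.05, 0.2, 0, 0, 0, 1]
    - [0, 0.05, 0.15, 0, 0, 0, 1]
    - [0, 0.05, 0, 0, 0, 0, 1]
    - [0, 0, 0, 0, 0, 0, 1]
    - [0, 0, 0, 0, 0, 0, 1]

```text
clock: 18.75
position: [0.5314, 0.1876, 0.1377]
ee_rot: [0.001, 0.769, 0.64, 0.0]
contact_force: [-0.9, -1.0, 13.0]
width: 0.0151
gripper_force: 62.8
```

```bash
python3 -c "
from h import *
s=st();print(np.degrees(2*np.arctan2(s['ee_rot'][2],s['ee_rot'][1])))"
```

```text
{'clock': 18.75, 'position': [0.5314, 0.1876, 0.1377], 'ee_rot': [0.0006, 0.7687, 0.6396, 0.0005], 'qpos': [0.2162, 0.3332, 1.6879, -0.0006, 1.1191, 0.3995], 'contact_force': [-0.857, -0.9707, 12.9885], 'moment': [-0.1714, -0.0255, 0.5143], 'width': 0.0151}
79.51727165115058
```

Residual twist torque is causing friction. Relieving it before easing up.

Request:
servo_tool:
  increments:
    - [0, 0, 0, 0, 0, -0.5, 1]
    - [0, 0, 0, 0, 0, -0.5, 1]
    - [0, 0, 0, 0, 0, 0, 1]
    - [0, 0, 0, 0, 0, 0, 1]
    - [0, 0, 0, 0, 0, 0, 1]

```text
clock: 19.25
position: [0.5314, 0.1876, 0.1366]
ee_rot: [0.0, 0.764, 0.645, 0.0]
contact_force: [1.1, -0.3, 6.2]
width: 0.015
gripper_force: 61.7
```

```bash
python3 -c "
from h import *
s=st();print(np.degrees(2*np.arctan2(s['ee_rot'][2],s['ee_rot'][1])))"
```

```text
{'clock': 19.25, 'position': [0.5314, 0.1876, 0.1366], 'ee_rot': [0.0002, 0.7638, 0.6454, 0.0003], 'qpos': [0.2159, 0.3344, 1.689, -0.0, 1.1174, 0.3835], 'contact_force': [1.1455, -0.3157, 6.1708], 'moment': [-0.1356, -0.3283, -0.0348], 'width': 0.015}
80.39497953162474
```

Request:
servo_tool:
  increments:
    - [0, 0, -0.1, 0, 0, 0, 1]
    - [0, 0, -0.1, 0, 0, 0, 1]
    - [0, 0, -0.1, 0, 0, 0, 1]
    - [0, 0, 0, 0, 0, 0, 1]
    - [0, 0, 0, 0, 0, 0, 1]

```text
clock: 19.75
position: [0.5314, 0.1876, 0.1394]
ee_rot: [0.0, 0.764, 0.645, 0.0]
contact_force: [1.9, -1.1, 5.2]
width: 0.0147
gripper_force: 61.6
```

```bash
python3 -c "
from h import *
s=st();print(np.degrees(2*np.arctan2(s['ee_rot'][2],s['ee_rot'][1])))"
```

```text
{'clock': 19.75, 'position': [0.5314, 0.1876, 0.1394], 'ee_rot': [0.0002, 0.7638, 0.6454, 0.0003], 'qpos': [0.2159, 0.3319, 1.6851, 0.0, 1.124, 0.3835], 'contact_force': [1.9215, -1.1035, 5.1624], 'moment': [-0.0451, -0.3666, 0.0386], 'width': 0.0147}
80.39548909039448
```

It is rising freely into the notches. A little more, then release.

Request:
servo_tool:
  increments:
    - [0, 0, -0.1, 0, 0, 0, 1]
    - [0, 0, -0.05, 0, 0, 0, 1]
    - [0, 0, -0.05, 0, 0, 0, 1]
    - [0, 0, 0, 0, 0, 0, 1]
    - [0, 0, 0, 0, 0, 0, 1]

```text
clock: 20.25
position: [0.5314, 0.1876, 0.1403]
ee_rot: [0.0, 0.763, 0.646, 0.0]
contact_force: [2.0, -0.6, 4.4]
width: 0.0148
gripper_force: 61.4
```

Request:
servo_tool:
  increments:
    - [0, 0, 0, 0, 0, 0, 1]
    - [0, 0, -0.05, 0, 0, 0, 1]
    - [0, 0, 0, 0, 0, 0, 1]
    - [0, 0, 0, 0, 0, 0, 1]
    - [0, 0, 0, 0, 0, 0, 1]

```text
clock: 20.75
position: [0.5314, 0.1876, 0.1406]
ee_rot: [0.0, 0.763, 0.646, -0.0]
contact_force: [2.1, -0.9, 3.8]
width: 0.0151
gripper_force: 61.4
```

Request:
servo_tool:
  increments:
    - [0, 0, 0, 0, 0, 0, -0.5]
    - [0, 0, 0, 0, 0, 0, -1]
    - [0, 0, 0, 0, 0, 0, -1]
    - [0, 0, 0, 0, 0, 0, -1]
    - [0, 0, 0, 0, 0, 0, -1]

```text
clock: 21.25
position: [0.531, 0.1878, 0.1403]
ee_rot: [-0.0, 0.763, 0.646, -0.0]
contact_force: [0.5, -0.5, -0.0]
width: 0.0849
gripper_force: 0.0
```

Request:
servo_tool:
  increments:
    - [0, 0, -1, 0, 0, 0, -1]
    - [0, 0, -2, 0, 0, 0, -1]
    - [0, 0, -3, 0, 0, 0, -1]
    - [0, 0, -4, 0, 0, 0, -1]
    - [0, 0, -4, 0, 0, 0, -1]

```text
clock: 21.75
position: [0.531, 0.1877, 0.2825]
ee_rot: [-0.0, 0.763, 0.646, -0.0]
contact_force: [1.1, 0.2, -0.3]
width: 0.0856
gripper_force: 0.0
```

Request:
servo_tool:
  increments:
    - [-4, 0, 0, 0, 0, 0, -1]
    - [-4, 0, 0, 0, 0, 0, -1]
    - [0, 0, 0, 0, 0, 0, -1]
    - [0, 0, 0, 0, 0, 0, -1]
    - [0, 0, 0, 0, 0, 0, -1]

```text
clock: 22.25
position: [0.5183, 0.1094, 0.281]
ee_rot: [-0.0, 0.763, 0.646, 0.0]
contact_force: [-0.0, 0.8, -0.8]
width: 0.0851
gripper_force: 0.0
```

```bash
python3 - <<'E'
from h import *
st()
im=optics.get_image("wrist")[:,:,::-1]; s=optics.get_image("side")[:,:,::-1]
u,v=map(int,proj("side",(.5325,.1865,.12)))
cv2.imwrite("pics/g.png",np.hstack([cv2.resize(im,(480,360)),cv2.resize(s[v-40:v+40,u-35:u+35],(315,360),interpolation=cv2.INTER_CUBIC)]))
for n,z in(("fresh_fin",.147),("fresh_mid",.121)):
    for r in finder.tip_of(n,"wrist"): print(n,round(r["p"],2),np.round(r["at"],1),np.round(at_z("wrist",r["at"],z)[:2],4))
    for r in finder.tip_of(n,"side"): print("side",n,round(r["p"],2),np.round(r["at"],1),"expect",proj("side",(.532,.187,z)))
E
```

```text
{'clock': 22.25, 'position': [0.5183, 0.1094, 0.281], 'ee_rot': [-0.0001, 0.7632, 0.6462, 0.0005], 'qpos': [0.0762, 0.1857, 1.5242, 0.0006, 1.431, 0.2418], 'contact_force': [-0.0043, 0.7985, -0.8222], 'moment': [-0.0155, -0.0065, -0.0074], 'width': 0.0851}
fresh_fin 0.86 [254.3  89.4] [0.5302 0.1845]
side fresh_fin 0.83 [227.1 101.7] expect [np.float64(231.37854107909865), np.float64(102.03448652175584)]
side fresh_fin 0.71 [154.4 244.8] expect [np.float64(231.37854107909865), np.float64(102.03448652175584)]
side fresh_fin 0.67 [144.4 303.9] expect [np.float64(231.37854107909865), np.float64(102.03448652175584)]
fresh_mid 0.89 [254.3  87.1] [0.5305 0.1862]
fresh_mid 0.23 [250.7  87.2] [0.5274 0.1866]
side fresh_mid 0.85 [143.9 305. ] expect [np.float64(231.77705620643877), np.float64(109.93869458074958)]
side fresh_mid 0.66 [230.  109.7] expect [np.float64(231.77705620643877), np.float64(109.93869458074958)]
side fresh_mid 0.61 [158.8 255.4] expect [np.float64(231.77705620643877), np.float64(109.93869458074958)]
```

View pics/g.png

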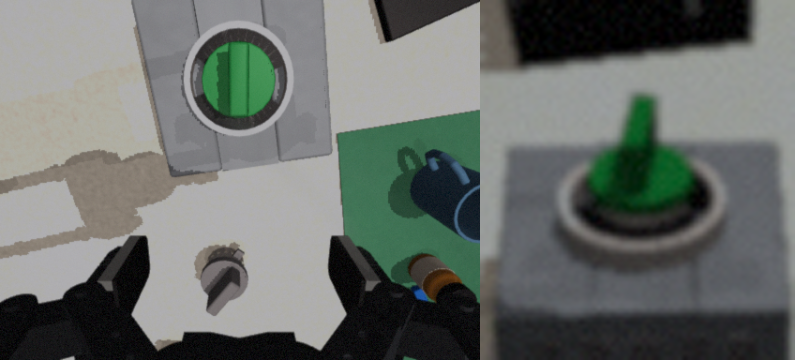

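The green cartridge sits level in the collar with its fin across the slots. It rose to about 5 mm pressed (past the 9 mm lip level), so it is in its lock; the spent cartridge, mug and ink jar have not moved.

```bash
python3 -c "
from rig import manip
print(manip.sign_off())"
```

```text
the job is handed in; nothing more can be done
None
```

The fresh green cartridge is in the extractor and I've handed the job in at about 22 s: it was pushed down, turned clockwise to its stop and let go. By feel it rose to about 5 mm pressed, which is its locked height, but the lock wasn't tested further. The twist briefly reached 1.34 N m against the stop (limit 1.5).

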